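# Turn the revolving tray to bring the sweets to the guest

## Robot

A 7-joint arm with a two-finger parallel gripper is mounted at the origin on the work surface. World frame = base frame: x ahead of the robot, y to its left, z up, the work surface at z = 0. Lengths are in m, angles in rad, forces in N, time in s.
With the tool pointing down it reaches from about 0.425 to 0.95 m from the base axis. Payload 4.7 kg.
Tool frame: the origin (TCP) lies at the very end of the fingers, on their centre line; the grasp point (between the pads) lies 19 mm behind it (manip.grip_depth is the distance from the TCP to the grasp point, in m); z points along the fingers, y is the line along which they close (so a half turn about z gives the same grasp; the last joint's range is limited). The gripper opens to 87 mm and grips with 3 to 60 N. Pads are 19 mm wide; open, the fingers measure 117 mm over their backs; the gripper's body (75 mm by 190 mm) begins 51 mm behind the grasp point.
Start: joints at [1.134, 0.469, -0.049, 1.532, 0.024, 1.141, -0.082], TCP at [0.268, -0.62, 0.223] pointing down, gripper open.
Joint ranges: [-2.59, 2.59], [-0.33, 1.99], [-1.39, 1.29], [0.1, 2.45], [-1.04, 4.18], [0.21, 1.99], [-2.66, 2.66]. Speed limits (rad/s): [2.57, 2.57, 3.14, 3.14, 3.14, 3.14, 3.14].

## Interface

Orientations are given as [roll, pitch, yaw] about the fixed x, y, z axes, in that order (R = Rz(yaw) Ry(pitch) Rx(roll)).
In Python, from workcell import status, read_camera, manip gives the robot as it stands. The module is installed in compiled form; this text tells all that it offers.
- The arm moves only by the tool carry_out, never from a script. Its argument "series" is a list of rows, each a list of 2 entries, a list of its own where there are three numbers: the shift along the tool's x, y, z in m, then the turn about the tool's z in degrees. In form: [[[dx, dy, dz], twist], ...]. A call has 1 to 12 rows; each row is the pose to reach, as a shift and turn from the pose commanded when the call began, along the tool's axes at that moment; what a row does not reach only later rows make up. A row lasts 1/8 s, in which the tool goes at most 62.5 mm and 10.7 degrees, less where a joint would pass 70% of its speed; a pose out of reach is approached as far as the arm can. A call with a gripper value outside its range is refused whole. "gripper" is the opening, from 0 (shut) to 1 (fully open), set as the call begins (left out, the last holds). The fingers move at their own pace and stop on an object; "squeeze" is the grip in N (left out, the last holds). Time passes only in rows, so rows that repeat a pose let the fingers close. It gives the time, the measured TCP pose, the force, the opening and the grip force at its end, in the units of the state.
- status.get_state(): the state, without advancing time (a new reading comes with each control period).
- read_camera(name): name is "scene" or "top"; returns a dict with "color" (420x560x3 uint8, blue, green, red), "camera_matrix" (3x3 intrinsics, pixels), "k1" (the pictures are not rectified: a ray, as slopes to the right and down, at radius r is drawn at 1 + k1 r^2 times it, then the intrinsics apply), "world_from_camera" (4x4, takes a point from camera to world coordinates). Camera axes: x right, y up, looking along -z (the intrinsics and any distortion apply to the point x, -y, -z); pixel columns grow to the right and rows downward; lengths in m; the calibration is good to about 2 mm. A picture is of the moment at which its call begins. There is no depth.
- manip.close_job(): hands the job in; it is judged then, once.
The state is a dict: "time_s": time; "joint_positions": joint angles; "joint_velocities": joint speeds; "tau": joint torques, N m; "ee_pos": TCP position; "tool_rot": TCP orientation; "force": force on the tool from outside, world axes, zero at the start; "torque": the same for the moment, N m; "width": finger opening in m; "grip_force": force on a finger pad.
Only numpy, scipy, OpenCV 4.12 (cv2) and the standard library are available. Lean on these libraries where they do the work, as an engineer would, in place of code of your own. Each camera call takes 0.05 s, during which the arm holds its last target. There are 200 camera calls.

## Task

Bring the little wicker basket of sweets round to the guest: push gently with a fingertip against one of the upright dividers of the revolving tray until the basket stands squarely in front of the cup on the cork coaster, between the cup and the middle of the tray. Only push: do not pinch a divider, leave everything that stands in the tray untouched, do not disturb the cup or the other things on the table, and leave the tray at rest.

Things in the scene. Friction and masses are not known exactly. Their poses are not given: they have to be found in the camera images.
- tray (a joint): angle of the revolving tray about its vertical axis (rad), 0 at the start, grows anticlockwise from above; turns over a full turn either way with light friction and drag (0.05 to 0.15 N m) and stops where it is left. A round black dish 280 mm across, floor 18 mm and rim 36 mm above the table; its axis is at dividers. It cannot be lifted
- dividers: three upright pale wooden dividers turning with the tray like spokes. Origin on the turning axis at table level, z up; they run out at +60, 180 and -60 degrees from its x axis, from a 28 mm hub to 132 mm from the axis; 8 mm thick, from the tray floor up to 78 mm above the table (hub 80). One thing stands in each compartment (0, +120, -120 degrees), about 83 mm from the axis, in any order
- divider_backs: the clockwise-facing half (4 mm) of the thickness of the same three dividers, 2 mm lower than the other half, which faces anticlockwise; same origin and axes as dividers. It turns with them as one piece
- basket: round shallow wicker basket of wrapped sweets, 90 mm across, 47 mm high with the sweets, about 120 g, standing loose in one compartment of the tray and carried round with it; origin at the centre of its underside
- jar: closed round amber jar, 56 mm across, 60 mm high, standing loose in the tray; origin at the centre of its underside
- sachet_box: small open white box with two partitions, 68 x 50 x 40 mm, standing loose in the tray; origin at the centre of its underside
- coaster: square cork coaster, 100 x 100 x 6 mm, fixed to the table beside the tray, 225 to 245 mm from the tray's axis; it marks the guest's place. Origin at the centre of its underside; its x axis points at the tray's axis, z up. The basket is squarely in front when its y in this frame is near 0 and its x is about 150 mm
- cup: white mug, 68 mm across, 62 mm high, standing on the coaster; loose; must be left alone; origin at the centre of its underside
- bottle0: clear water bottle with a lilac-blue cap, 64 mm across, 190 mm high; loose; must be left alone; origin at the centre of its underside
- bottle1: another such bottle; loose; must be left alone; origin at the centre of its underside
- tumbler: clear drinking glass, 64 mm across, 80 mm high, open at the top; loose; must be left alone; origin at the centre of its underside
- candle: white candle jar with a pale wooden lid, 68 mm across, 65 mm high; loose; must be left alone; origin at the centre of its underside
- white_box: plain white box, 160 x 100 x 90 mm; loose; must be left alone; origin at the centre of its underside

How it is judged:
By the outcome, as a careful person would: the job done as asked, in the order asked, and still so for the second after the job is handed in, with the robot touching nothing.
It also fails if it takes over 61 s, if anything falls off the work surface, if the arm or the gripper's body presses on something with over 40 N, if the wrist force passes 120 N, or if a joint passes its speed limit or range.

## Working session

There is one attempt and no reset: what is moved stays moved. The work goes in short steps, Python scripts to look and compute and a tool call to move; the robot and the scene stay as the last step left them, time stands still between calls to the robot, and variables do not carry over. Pictures are saved under pics/ and viewed, at most 10 in all, crops included, and the job is handed in when it is done.

Besides the shell and the picture viewer there is one more tool, called by a JSON object that holds its "api" and its "payload", one argument or row to a line. carry_out: Moves the arm, as the interface text tells. Its arguments: {"type":"object","properties":{"series":{"type":"array","items":{"type":"array"}},"gripper":{"type":"number"},"squeeze":{"type":"number"}},"required":["series"]}

```bash
mkdir -p pics; cat > h.py <<'E'
import numpy as np, cv2
from workcell import status, read_camera, manip
def ray(c,uv):
    K=c["camera_matrix"];p=np.array([(uv[0]-K[0,2])/K[0,0],(uv[1]-K[1,2])/K[1,1]])
    q=p.copy()
    for _ in range(30): q=p/(1+c["k1"]*(q@q))
    T=np.array(c["world_from_camera"]);return T[:3,3],T[:3,:3]@np.array([q[0],-q[1],-1])
def onz(c,uv,z):
    o,d=ray(c,uv);return o+d*(z-o[2])/d[2]
def proj(c,P):
    T=np.array(c["world_from_camera"]);q=T[:3,:3].T@(np.array(P)-T[:3,3]);s=np.array([q[0],-q[1]])/-q[2]
    s=s*(1+c["k1"]*(s@s));K=c["camera_matrix"];return np.array([K[0,0]*s[0]+K[0,2],K[1,1]*s[1]+K[1,2]])
E
python3 - <<'E'
from h import *
for n in("scene","top"):
    c=read_camera(n);cv2.imwrite(f"pics/{n}0.png",c["color"]);print(n,np.round(c["world_from_camera"],3).tolist(),c["camera_matrix"].tolist(),c["k1"])
s=status.get_state();print(s)
E
```

```text
scene [[-0.425, -0.488, 0.762, 1.416], [0.905, -0.242, 0.35, 0.375], [0.014, 0.838, 0.545, 0.639], [0.0, 0.0, 0.0, 1.0]] [[394.4959159518062, 0.0, 272.79687503478164], [0.0, 394.4959159518062, 214.77218555716428], [0.0, 0.0, 1.0]] -0.09782443744693749
top [[0.021, 0.996, -0.084, 0.455], [-1.0, 0.022, 0.01, -0.009], [0.012, 0.084, 0.996, 1.766], [0.0, 0.0, 0.0, 1.0]] [[545.2677967411296, 0.0, 290.2057897824139], [0.0, 545.2677967411296, 201.33666222132547], [0.0, 0.0, 1.0]] -0.022360673355067265
{'time_s': 0.1, 'joint_positions': array([ 1.13408758,  0.46938474, -0.04860779,  1.5335572 ,  0.02412637,
        1.14100122, -0.08229533]), 'joint_velocities': array([-0.00104746, -0.00376551, -0.00119454, -0.00543312,  0.00124341,
        0.00029817, -0.00199523]), 'tau': array([ 6.67948789e-04, -5.09169030e+01, -8.12430563e-02, -2.36830240e+01,
       -6.14426122e-02,  3.44696303e-02,  5.63491483e-05]), 'ee_pos': array([ 0.26750589, -0.61915052,  0.22159558]), 'tool_rot': array([-3.13983053e+00,  7.88446393e-05,  4.07864588e-01]), 'force': array([0.6231501 , 0.04170405, 0.07788901]), 'torque': array([ 0.04536604,  0.01883139, -0.01913831]), 'grip_force': 0.0, 'width': 0.08686733107218943}
```

View pics/scene0.png

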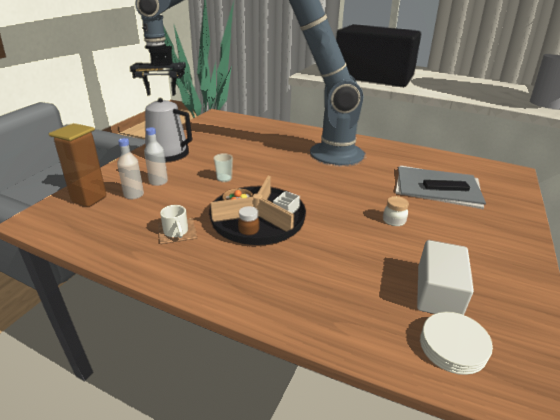

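View pics/top0.png

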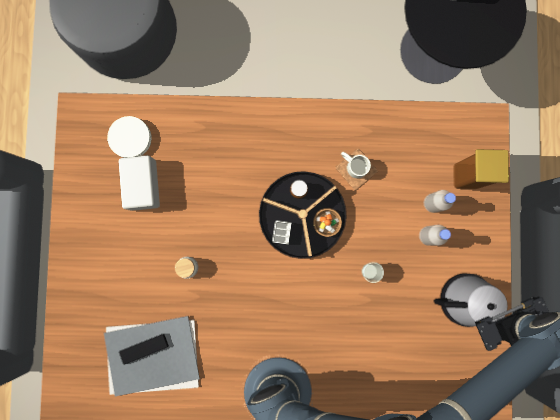

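The top view shows the tray centre near (303,214), the basket at (328,222), the coaster and cup near (355,168), and dividers toward (335,188), (263,201) and (309,255). The basket has to turn about 60° anticlockwise. Next I'll measure these properly.

```bash
python3 - <<'E'
from h import *
c=read_camera("top");im=c["color"]
crop=im[140:290,240:440];cv2.imwrite("pics/crop1.png",cv2.resize(crop,None,fx=4,fy=4,interpolation=cv2.INTER_CUBIC))
hsv=cv2.cvtColor(im,cv2.COLOR_BGR2HSV)
roi=np.zeros(im.shape[:2],np.uint8);cv2.circle(roi,(303,214),52,255,-1)
blk=((hsv[...,2]<45)&(roi>0)).astype(np.uint8)
cs,_=cv2.findContours(blk,cv2.RETR_EXTERNAL,cv2.CHAIN_APPROX_NONE);k=max(cs,key=cv2.contourArea)
h=cv2.convexHull(k);e=cv2.fitEllipse(h);print("ell",e,onz(c,e[0],.036))
for p in [(303,214),(335,188),(263,201),(309,255)]: print(p,hsv[p[1],p[0]],onz(c,p,.078).round(4))
for p in [(328,222)]: print("bas",onz(c,p,.055))
print("cup",onz(c,(358,166),.068))
for n,z in(("tray",.1),): pass
E
```

```text
ell ((324.1943664550781, 222.60145568847656), (37.31649398803711, 69.00756072998047), 19.876171112060547) [ 0.53594851 -0.13547795  0.036     ]
(303, 214) [ 21  95 247] [ 0.5592 -0.0662  0.078 ]
(335, 188) [ 16 111 218] [ 0.6426 -0.1644  0.078 ]
(263, 201) [ 16 108  83] [0.5969 0.0588 0.078 ]
(309, 255) [ 16 110 223] [ 0.433  -0.0872  0.078 ]
bas [ 0.53721569 -0.14602635  0.055     ]
cup [ 0.71502147 -0.23677387  0.068     ]
```

View pics/crop1.png

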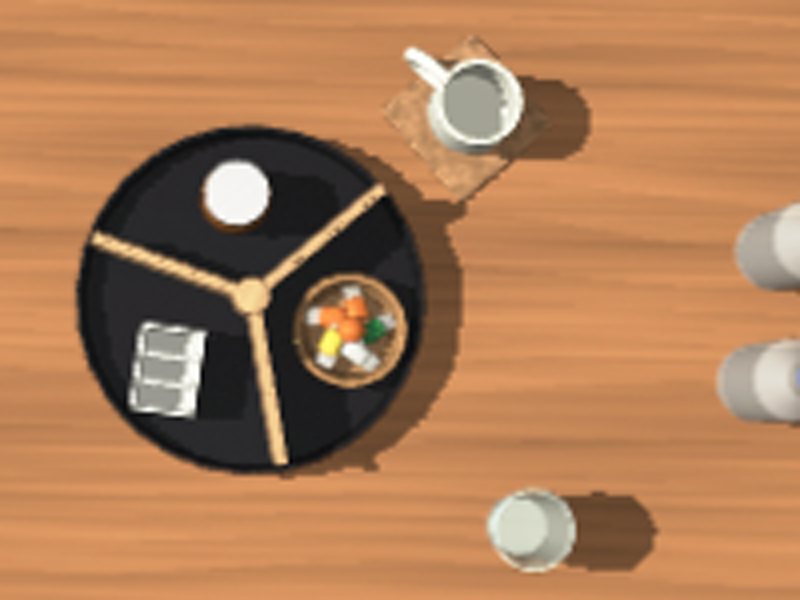

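The crop shows the hub at (251,295) and the coaster corners at about (472,37), (385,110), (462,198) and (548,122). The basket is at (351,329) and the divider tips at (380,188), (95,238) and (281,463). I plan to push the clockwise face of the left-hand divider, on the jar side, near its tip. First I'll refine the positions and check heights across both views.

```bash
cat >> h.py <<'E'
def wood(c):
    hsv=cv2.cvtColor(c["color"],cv2.COLOR_BGR2HSV)
    return hsv
A=np.array([0.559,-0.066])
def dividers(c,A):
    """angles (deg) of divider tops at z=.078 : pale-wood pixels in annulus r .06-.128"""
    im=c["color"].astype(int);out=[]
    u,v=np.meshgrid(np.arange(255,352),np.arange(165,265))
    for a,b in zip(u.ravel(),v.ravel()):
        B,G,R=im[b,a]
        if R>150 and R-B>60:
            P=onz(c,(a,b),.077)[:2]-A;r=np.hypot(*P)
            if .045<r<.128: out.append((r,np.degrees(np.arctan2(P[1],P[0])),P[0],P[1]))
    return np.array(out)
E
python3 - <<'E'
from h import *
c=read_camera("top");s=read_camera("scene")
f=lambda x,y:(240+(x+.5)/4-.5,140+(y+.5)/4-.5)
hub=onz(c,f(251,295),.080);print("hub",hub)
# rim circle: points of black boundary
print("rim ctr",onz(c,f(251,299),.036))
Cs=[onz(c,f(*p),.006)[:2] for p in[(472,37),(385,110),(462,198),(548,122)]]
Cc=np.mean(Cs,0);print("coaster",np.round(Cs,4).tolist(),Cc,[np.linalg.norm(Cs[i]-Cs[i-1]).round(4) for i in range(4)])
A=hub[:2];d=Cc-A;print("dist",np.hypot(*d),"ang",np.degrees(np.arctan2(d[1],d[0])))
for i in range(4):
    e=Cs[(i+1)%4]-Cs[i];print("edge",np.degrees(np.arctan2(e[1],e[0])).round(1)%90,end=' ')
b=onz(c,f(351,329),.055)[:2]-A;print("\nbasket",np.hypot(*b),np.degrees(np.arctan2(b[1],b[0])))
print("cup",onz(c,f(477,104),.068)[:2])
for p in[(380,188),(95,238),(281,463)]:
    q=onz(c,f(*p),.077)[:2]-A;print("div",np.hypot(*q).round(4),np.degrees(np.arctan2(q[1],q[0])).round(1))
D=dividers(c,A)
for lo,hi in((-70,-35),(60,90),(-185,-155),(175,181)):
    m=D[(D[:,1]>lo)&(D[:,1]<hi)&(D[:,0]>.05)];print(lo,hi,len(m),np.median(m[:,1]) if len(m) else 0)
jar=onz(c,f(237,192),.078)[:2]-A;print("jar",jar,np.hypot(*jar),np.degrees(np.arctan2(jar[1],jar[0])))
# scene predicted pixels
print("scene hub px",proj(s,[*A,.08]))
im=s["color"][170:250,150:330];cv2.imwrite("pics/crop2.png",cv2.resize(im,None,fx=4,fy=4,interpolation=cv2.INTER_CUBIC))
E
```

```text
hub [ 0.56100669 -0.06414289  0.08      ]
rim ctr [ 0.56058081 -0.06564246  0.036     ]
coaster [[0.781, -0.2433], [0.7191, -0.1728], [0.6484, -0.2365], [0.7124, -0.3061]] [ 0.71522526 -0.239697  ] [np.float64(0.0931), np.float64(0.0938), np.float64(0.0952), np.float64(0.0945)]
dist 0.23367201653884953 ang -48.701747302195294
edge 41.30000000000001 edge 42.0 edge 42.6 edge 42.5 
basket 0.08327876194934446 -106.34846070562826
cup [ 0.71627839 -0.23952178]
div 0.1312 -49.0
div 0.129 71.1
div 0.1316 -168.7
-70 -35 68 -49.20089565386847
60 90 72 71.17055118718389
-185 -155 81 -168.9368478818238
175 181 0 0
jar [0.08019523 0.01241208] 0.08115007077871335 8.798046480687493
scene hub px [258.02650614 195.32896144]
```

View pics/crop2.png

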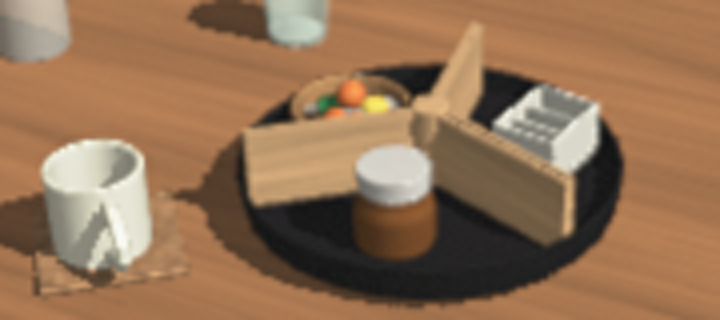

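The hub appears in the scene view at (258,195.5), against (258.0,195.3) predicted for 80 mm, so the two views agree. The tray has to turn about +58°. I'll raise the tool, close the fingers and travel above the start point.

{"api": "carry_out", "payload": {
  "series": [
    [[0, 0, -0.04], 0],
    [[0, 0, -0.08], 0],
    [[0.04, -0.03, -0.08], 4],
    [[0.08, -0.06, -0.08], 8],
    [[0.12, -0.09, -0.08], 12],
    [[0.16, -0.12, -0.08], 16],
    [[0.2, -0.15, -0.08], 20],
    [[0.24, -0.18, -0.08], 24],
    [[0.28, -0.21, -0.08], 28],
    [[0.32, -0.24, -0.08], 32],
    [[0.36, -0.27, -0.08], 36],
    [[0.4, -0.3, -0.08], 42]
  ],
  "gripper": 0,
  "squeeze": 5
}}

```text
time_s: 1.75
ee_pos: [0.5165, -0.1842, 0.3027]
tool_rot: [3.141, -0.0, -0.329]
force: [0.8, 0.1, -0.0]
width: 0.0005
grip_force: 0.0
```

{"api": "carry_out", "payload": {
  "series": [
    [[0.01, -0.05, 0], 0],
    [[0.018, -0.1, 0], 0],
    [[0.026, -0.15, 0], 0],
    [[0.034, -0.2, 0.02], 0],
    [[0.043, -0.24, 0.06], 0],
    [[0.043, -0.24, 0.1], 0],
    [[0.043, -0.24, 0.14], 0],
    [[0.043, -0.24, 0.17], 0],
    [[0.043, -0.24, 0.17], 0],
    [[0.043, -0.24, 0.17], 0]
  ]
}}

```text
time_s: 3.0
ee_pos: [0.6344, 0.0282, 0.1339]
tool_rot: [-3.141, -0.002, -0.325]
force: [0.1, 0.1, 0.1]
width: 0.0006
grip_force: 0.0
```

```bash
python3 - <<'E'
from h import *
s=read_camera("scene");st=status.get_state();print(st["ee_pos"],st["tool_rot"])
p=proj(s,st["ee_pos"]);print("tcp px",p)
im=s["color"][100:250,150:350];cv2.imwrite("pics/crop3.png",cv2.resize(im,None,fx=4,fy=4,interpolation=cv2.INTER_CUBIC))
E
```

```text
[0.63464632 0.02826666 0.1344092 ] [-3.14028650e+00 -2.94521358e-03 -3.25388388e-01]
tcp px [277.36774771 198.06525088]
```

View pics/crop3.png

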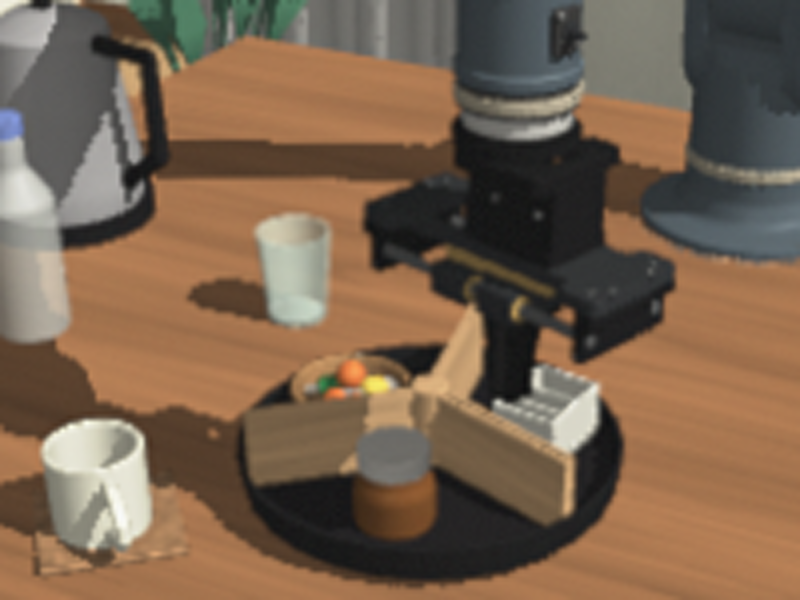

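The closed fingertip is at crop (509,392), just on the clockwise side of the chosen divider and clear of the jar. I'll descend there and creep to contact.

{"api": "carry_out", "payload": {
  "series": [
    [[0, 0, 0.03], 0],
    [[0, 0, 0.055], 0],
    [[0, 0, 0.075], 0],
    [[0, 0, 0.08], 0],
    [[-0.005, 0, 0.08], 0],
    [[-0.009, 0, 0.08], 0],
    [[-0.012, 0, 0.08], 0],
    [[-0.015, 0, 0.08], 0],
    [[-0.018, 0, 0.08], 0],
    [[-0.02, 0, 0.08], 0],
    [[-0.022, 0, 0.08], 0],
    [[-0.022, 0, 0.08], 0]
  ]
}}

```text
time_s: 4.55
ee_pos: [0.6124, 0.0352, 0.0525]
tool_rot: [3.142, 0.0, -0.325]
force: [-0.3, -0.3, -0.0]
width: 0.0003
grip_force: 0.0
```

```bash
cat > arc.py <<'E'
import sys
from h import *
A=np.array([.561,-.0645])
st=status.get_state();p=st["ee_pos"][:2];y=st["tool_rot"][2]
X=np.array([np.cos(y),np.sin(y)]);Y=np.array([np.sin(y),-np.cos(y)])
tot=float(sys.argv[1]);n=12
print("r",np.hypot(*(p-A)),"tcp",st["ee_pos"].round(4),"yaw",np.degrees(y),"F",st["force"].round(2),"t",st["time_s"])
c=read_camera("top");cv2.imwrite("/tmp/t.png",c["color"])
D=dividers(c,A)
D=D[D[:,0]>.05]
h=[]
for a in D[:,1]:h.append(a%120)
print("div mod120 hist",np.histogram(h,bins=40,range=(0,120))[0].tolist())
hsv=cv2.cvtColor(c["color"],cv2.COLOR_BGR2HSV)
for i in range(1,n+1):
    a=np.radians(tot*i/n);R=np.array([[np.cos(a),-np.sin(a)],[np.sin(a),np.cos(a)]])
    d=A+R@(p-A)-p;print([[round(d@X,4),round(d@Y,4),0],round(-tot*i/n,2)],end=',')
E
python3 arc.py 15
```

```text
r 0.11214595646209452 tcp [0.6124 0.0352 0.0525] yaw -18.627095778817132 F [-0.26 -0.25 -0.02] t 4.55
div mod120 hist [12, 12, 19, 21, 18, 15, 10, 9, 7, 5, 3, 0, 0, 0, 0, 0, 0, 0, 0, 0, 0, 1, 19, 46, 29, 1, 0, 0, 0, 0, 0, 0, 0, 5, 8, 4, 4, 7, 13, 16]
[[np.float64(-0.0024), np.float64(-0.0003), 0], -1.25],[[np.float64(-0.0049), np.float64(-0.0006), 0], -2.5],[[np.float64(-0.0073), np.float64(-0.0009), 0], -3.75],[[np.float64(-0.0097), np.float64(-0.0011), 0], -5.0],[[np.float64(-0.0122), np.float64(-0.0012), 0], -6.25],[[np.float64(-0.0146), np.float64(-0.0013), 0], -7.5],[[np.float64(-0.0171), np.float64(-0.0013), 0], -8.75],[[np.float64(-0.0195), np.float64(-0.0013), 0], -10.0],[[np.float64(-0.022), np.float64(-0.0012), 0], -11.25],[[np.float64(-0.0244), np.float64(-0.001), 0], -12.5],[[np.float64(-0.0268), np.float64(-0.0008), 0], -13.75],[[np.float64(-0.0293), np.float64(-0.0006), 0], -15.0],
```

{"api": "carry_out", "payload": {
  "series": [
    [[-0.0015, 0, 0], -0.8],
    [[-0.003, 0, 0], -1.6],
    [[-0.005, -0.0006, 0], -2.5],
    [[-0.007, -0.001, 0], -3.6],
    [[-0.009, -0.001, 0], -4.6],
    [[-0.0115, -0.001, 0], -6],
    [[-0.014, -0.0013, 0], -7.2],
    [[-0.0165, -0.0013, 0], -8.5],
    [[-0.019, -0.0013, 0], -9.8],
    [[-0.022, -0.0012, 0], -11.2],
    [[-0.0245, -0.001, 0], -12.5],
    [[-0.027, -0.0008, 0], -14]
  ]
}}

```text
time_s: 6.1
ee_pos: [0.5871, 0.0446, 0.0526]
tool_rot: [-3.141, -0.0, -0.079]
force: [0.5, 0.1, 0.4]
width: 0.0004
grip_force: 0.3
```

```bash
python3 arc.py 18
```

```text
r 0.1122124689511104 tcp [0.5871 0.0446 0.0526] yaw -4.532686696126498 F [0.47 0.11 0.41] t 6.1
div mod120 hist [5, 5, 12, 17, 10, 9, 4, 3, 8, 9, 3, 3, 5, 2, 1, 0, 0, 0, 0, 0, 0, 0, 0, 0, 0, 0, 11, 61, 64, 14, 0, 0, 0, 0, 0, 0, 0, 3, 11, 7]
[[np.float64(-0.0029), np.float64(-0.0004), 0], -1.5],[[np.float64(-0.0058), np.float64(-0.0008), 0], -3.0],[[np.float64(-0.0088), np.float64(-0.001), 0], -4.5],[[np.float64(-0.0117), np.float64(-0.0012), 0], -6.0],[[np.float64(-0.0146), np.float64(-0.0013), 0], -7.5],[[np.float64(-0.0176), np.float64(-0.0014), 0], -9.0],[[np.float64(-0.0205), np.float64(-0.0013), 0], -10.5],[[np.float64(-0.0234), np.float64(-0.0012), 0], -12.0],[[np.float64(-0.0264), np.float64(-0.001), 0], -13.5],[[np.float64(-0.0293), np.float64(-0.0007), 0], -15.0],[[np.float64(-0.0322), np.float64(-0.0004), 0], -16.5],[[np.float64(-0.0351), np.float64(0.0001), 0], -18.0],
```

{"api": "carry_out", "payload": {
  "series": [
    [[-0.002, -0.0003, 0], -1],
    [[-0.0045, -0.0006, 0], -2.3],
    [[-0.0075, -0.001, 0], -3.9],
    [[-0.0105, -0.0012, 0], -5.4],
    [[-0.0135, -0.0013, 0], -7],
    [[-0.0165, -0.0014, 0], -8.5],
    [[-0.0195, -0.0013, 0], -10],
    [[-0.0225, -0.0012, 0], -11.5],
    [[-0.0255, -0.001, 0], -13],
    [[-0.0285, -0.0008, 0], -14.6],
    [[-0.0315, -0.0005, 0], -16.2],
    [[-0.034, 0, 0], -17.5]
  ]
}}

```text
time_s: 7.65
ee_pos: [0.5531, 0.0472, 0.0526]
tool_rot: [3.142, 0.0, 0.226]
force: [0.4, 1.0, -0.4]
width: 0.0008
grip_force: 0.3
```

{"api": "carry_out", "payload": {
  "series": [
    [[-0.002, -0.0003, 0], -1],
    [[-0.0045, -0.0006, 0], -2.3],
    [[-0.0075, -0.001, 0], -3.9],
    [[-0.0105, -0.0012, 0], -5.4],
    [[-0.0135, -0.0013, 0], -7],
    [[-0.0165, -0.0014, 0], -8.5],
    [[-0.0195, -0.0013, 0], -10],
    [[-0.0225, -0.0012, 0], -11.5],
    [[-0.0255, -0.001, 0], -13],
    [[-0.028, -0.0008, 0], -14.4],
    [[-0.03, -0.0005, 0], -15.4],
    [[-0.0315, -0.0004, 0], -16.2]
  ]
}}

```text
time_s: 9.15
ee_pos: [0.5224, 0.0404, 0.0525]
tool_rot: [3.141, 0.0, 0.508]
force: [-0.5, 0.6, 0.5]
width: 0.0005
grip_force: 0.3
```

```bash
python3 arc.py 10; python3 - <<'E'
import cv2
im=cv2.imread("/tmp/t.png")[140:290,240:440];cv2.imwrite("pics/crop4.png",cv2.resize(im,None,fx=4,fy=4,interpolation=cv2.INTER_CUBIC))
E
```

```text
r 0.11180977867734967 tcp [0.5224 0.0404 0.0525] yaw 29.117281665995908 F [-0.52  0.57  0.49] t 9.15
div mod120 hist [9, 0, 0, 0, 0, 0, 0, 0, 0, 0, 2, 6, 5, 8, 10, 9, 7, 12, 15, 18, 20, 21, 18, 21, 17, 8, 3, 2, 5, 6, 2, 0, 0, 0, 0, 0, 0, 4, 32, 38]
[[np.float64(-0.0016), np.float64(-0.0002), 0], -0.83],[[np.float64(-0.0032), np.float64(-0.0005), 0], -1.67],[[np.float64(-0.0048), np.float64(-0.0007), 0], -2.5],[[np.float64(-0.0065), np.float64(-0.0008), 0], -3.33],[[np.float64(-0.0081), np.float64(-0.001), 0], -4.17],[[np.float64(-0.0097), np.float64(-0.0011), 0], -5.0],[[np.float64(-0.0113), np.float64(-0.0012), 0], -5.83],[[np.float64(-0.0129), np.float64(-0.0013), 0], -6.67],[[np.float64(-0.0146), np.float64(-0.0013), 0], -7.5],[[np.float64(-0.0162), np.float64(-0.0014), 0], -8.33],[[np.float64(-0.0178), np.float64(-0.0014), 0], -9.17],[[np.float64(-0.0194), np.float64(-0.0013), 0], -10.0],
```

View pics/crop4.png

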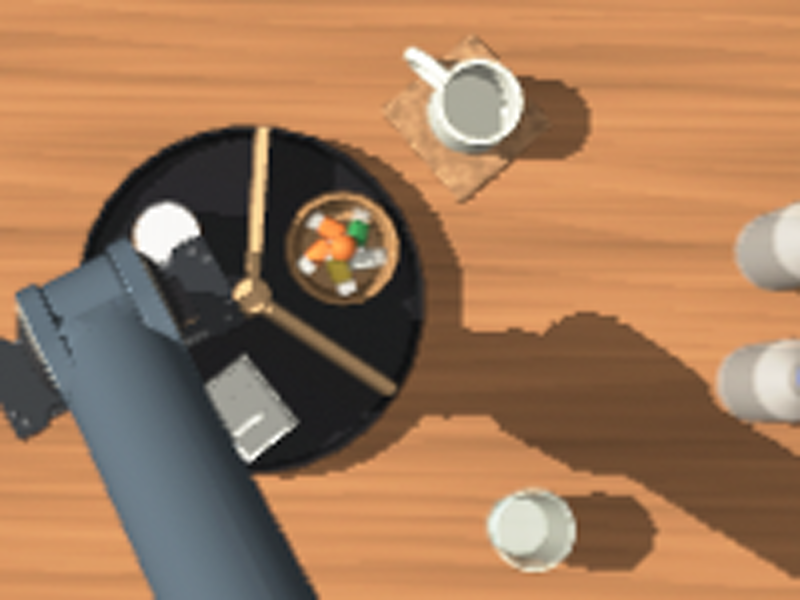

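The basket is now at crop (343,247), and the upper divider is nearly vertical with its tip at (262,130). I'll work out how much turn remains.

```bash
cat > meas.py <<'E'
from h import *
import sys
A=np.array([.561,-.0642]);lo,hi=map(float,sys.argv[1:3]);f=lambda x,y:(240+(x+.5)/4-.5,140+(y+.5)/4-.5)
c=read_camera("top");D=dividers(c,A);m=D[(D[:,1]>lo)&(D[:,1]<hi)&(D[:,0]>.05)]
print("D1",len(m),np.median(m[:,1]))
im=c["color"].astype(int);P=[]
# basket: non-black pixels in basket compartment sector, r .03-.132
for v in range(170,260):
    for u in range(258,350):
        q=onz(c,(u,v),.055)[:2]-A;r=np.hypot(*q);a=np.degrees(np.arctan2(q[1],q[0]))
        if .033<r<.131 and float(sys.argv[3])<a<float(sys.argv[4]) and im[v,u].max()>75:P.append((u,v))
P=np.array(P,np.float32);ctr,rad=cv2.minEnclosingCircle(P);b=onz(c,ctr,.055)[:2]-A
print("basket",len(P),ctr,rad,np.hypot(*b),np.degrees(np.arctan2(b[1],b[0])))
C=np.array([.7152,-.2397]);
for th in(-48.7,-47.9):
    e=-np.array([np.cos(np.radians(th)),np.sin(np.radians(th))]);w=A+b-C;print("coaster frame x,y",w@e,-w[0]*e[1]+w[1]*e[0])
E
python3 meas.py -15 10 -105 -18
python3 - <<'E'
from h import *
c=read_camera("top")
b=onz(c,(240+343.5/4-.5,140+247.5/4-.5),.055)[:2]-np.array([.561,-.0642]);print(np.hypot(*b),np.degrees(np.arctan2(b[1],b[0])))
E
```

```text
D1 85 -2.7076945811092497
basket 635 (325.0390319824219, 201.46282958984375) 14.500198364257812 0.08227340363126602 -60.30151711347841
coaster frame x,y 0.1530265608057727 0.016560135612658372
coaster frame x,y 0.15324285999002005 0.014421936958384077
0.08333991353735237 -60.48084533247291
```

{"api": "carry_out", "payload": {
  "series": [
    [[-0.002, -0.0003, 0], -1],
    [[-0.0045, -0.0006, 0], -2.3],
    [[-0.007, -0.001, 0], -3.6],
    [[-0.0095, -0.0011, 0], -4.9],
    [[-0.012, -0.0012, 0], -6.2],
    [[-0.0145, -0.0013, 0], -7.5],
    [[-0.0165, -0.0014, 0], -8.5],
    [[-0.0185, -0.0014, 0], -9.5],
    [[-0.02, -0.0013, 0], -10.3],
    [[-0.0212, -0.0013, 0], -10.9],
    [[-0.022, -0.0013, 0], -11.3],
    [[-0.022, -0.0013, 0], -11.3]
  ]
}}

```text
time_s: 10.8
ee_pos: [0.5026, 0.0309, 0.0525]
tool_rot: [3.142, 0.0, 0.705]
force: [0.3, -0.3, 0.5]
width: 0.0003
grip_force: 0.0
```

```bash
python3 meas.py -2 22 -90 -10; python3 arc.py 3|head -1
```

```text
D1 76 8.800231153283708
basket 643 (322.22137451171875, 197.15875244140625) 14.520686149597168 0.08260542416837241 -49.01118030393858
coaster frame x,y 0.15101490676722676 0.00046327449677111
coaster frame x,y 0.15100665476165023 -0.001645268023552679
r 0.11180603612202152 tcp [0.5026 0.0308 0.0525] yaw 40.35879432689799 F [-0.46 -0.51  0.15] t 10.85
```

The basket's y in the coaster frame is within 2 mm of zero, so I'll back away, lift and check.

{"api": "carry_out", "payload": {
  "series": [
    [[0.002, 0, 0], 0],
    [[0.005, 0, 0], 0],
    [[0.01, 0, 0], 0],
    [[0.015, 0, 0], 0],
    [[0.015, 0, -0.015], 0],
    [[0.015, 0, -0.045], 0],
    [[0.015, 0, -0.09], 0],
    [[0.015, 0, -0.14], 0],
    [[0.015, 0, -0.18], 0],
    [[0.015, 0, -0.2], 0],
    [[0.015, 0, -0.2], 0],
    [[0.015, 0, -0.2], 0]
  ]
}}

```text
time_s: 12.4
ee_pos: [0.5134, 0.0406, 0.2519]
tool_rot: [-3.141, 0.001, 0.705]
force: [-1.1, 0.2, 0.0]
width: 0.0006
grip_force: 0.0
```

```bash
python3 meas.py -2 22 -90 -10; python3 - <<'E'
from h import *
c=read_camera("scene");im=c["color"][100:250,100:350];cv2.imwrite("pics/crop5.png",cv2.resize(im,None,fx=3,fy=3,interpolation=cv2.INTER_CUBIC))
E
```

```text
D1 76 8.800231153283708
basket 647 (322.22137451171875, 197.15875244140625) 14.520686149597168 0.08260542416837241 -49.01118030393858
coaster frame x,y 0.15101490676722676 0.00046327449677111
coaster frame x,y 0.15100665476165023 -0.001645268023552679
```

View pics/crop5.png

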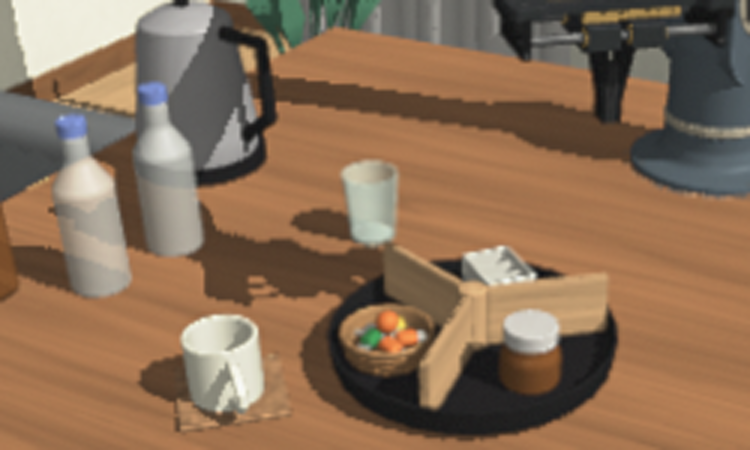

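The basket at (388,338) faces the cup at (222,362). The tray hasn't moved since the last measurement, and the arm is clear, so I'm handing in.

```bash
python3 -c "
from workcell import manip
print(manip.close_job())"
```

```text
the job is handed in; nothing more can be done
None
```

The basket now stands squarely in front of the cup, within about 2 mm of the centre line by the top camera; the tray is at rest, the arm is clear, and the job was handed in at about 12.5 s.

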